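# Drive the cork flush in the corking stand with the mallet from its case

## Robot

A 6-joint arm with a two-finger parallel gripper is mounted at the origin on a cart in front of the work surface, level with it; the furniture and walls round the work are solid. World frame = base frame: x ahead of the robot, y to its left, z up, the work surface at z = 0. Lengths are in mm, angles in rad, forces in N, time in s.
With the tool pointing down it reaches from about 350 to 875 mm from the base axis. Payload 4.2 kg.
Tool frame: the origin (TCP) lies at the very end of the fingers, on their centre line; the grasp point (between the pads) lies 19 mm behind it; z points along the fingers, y is the line along which they close (so a half turn about z gives the same grasp; the last joint's range is limited). The gripper opens to 85 mm and grips with 20 to 120 N. Pads are 22 mm wide; open, the fingers measure 114 mm over their backs; the gripper's body (76 mm by 85 mm) begins 54 mm behind the grasp point. The pads swing forward as they close: fully open they stand 13 mm farther back than shut.
Start: joints at [1.418, 0.385, 0.008, 0, -1.194, -0.259], TCP at [250.129, 572.743, 231.312] pointing down, gripper open.
Joint ranges: [-3.14, 3.14], [-1.21, 2.06], [-1.07, 1.41], [-3.16, 2.05], [-2.99, -0.16], [-3.1, 3.1]. Speed limits (rad/s): [2.79, 2.79, 3.14, 3.14, 3.14, 3.14].

## Interface

Orientations are given as a unit quaternion [x, y, z, w].
In Python, from bench import arm, optics gives the robot as it stands. The module is installed in compiled form; this text tells all that it offers.
- The arm moves only by the tool step_arm, never from a script. Its argument "motion" is a list of rows, each an object with "dr": the turn, a rotation vector about the tool's x, y, z in units of 8 degrees (1.0 is 8 degrees), a list of three; "slide": the shift along the tool's x, y, z in mm, a list of three; "jaw": the finger opening in mm, from 0 to 85.4. A call has exactly 8 rows; each row is the pose to reach, as a shift and turn from the pose commanded when the call began, along the tool's axes at that moment; what a row does not reach only later rows make up. A row lasts 1/8 s, in which the tool goes at most 62.5 mm and 10.7 degrees, less where a joint would pass 70% of its speed; a pose out of reach is approached as far as the arm can. A call with a gripper value outside its range is refused whole. The fingers move at their own pace and stop on an object; the grip force is fixed at half the most. Time passes only in rows, so rows that repeat a pose let the fingers close, or fill a call up. It gives the time, the measured TCP pose, the force, the opening and the grip force at its end, in the units of the state.
- arm.read_state(): the state, without advancing time (a new reading comes with each control period).
- optics.get_image(name): name is "side" or "top" or "wrist"; returns the picture (384x512x3 uint8, blue, green, red); there is no depth.
- optics.camera_info(name): a dict with "camera_matrix" (3x3 intrinsics, pixels), "view" (4x4, takes a point from world to camera coordinates); the wrist camera has in their place "T_tool_cam" (4x4, takes a point from camera to tool coordinates, whose origin is the TCP and whose axes are the flange's). Camera axes: x right, y up, looking along -z (the intrinsics and any distortion apply to the point x, -y, -z); pixel columns grow to the right and rows downward; lengths in mm; the calibration is good to about 2 mm. A picture is of the moment at which its call begins: read the wrist's pose just before it. camera_info takes no time and is no camera call.
- arm.job_done(): hands the job in; it is judged then, once.
The state is a dict: "clock": time; "joints": joint angles; "joint_vel": joint speeds; "joint_efforts": joint torques, N m; "position": TCP position; "ee_rot": TCP orientation; "contact_force": force on the tool from outside, world axes, zero at the start; "wrist_torque": the same for the moment, N m; "gripper_width": finger opening in mm; "grasp_force": force on a finger pad.
Only numpy, scipy, OpenCV 4.12 (cv2) and the standard library are available. Lean on these libraries where they do the work, as an engineer would, in place of code of your own. Each camera call takes 0.05 s, during which the arm holds its last target. There are 200 camera calls.

## Task

Cork the green bottle in the corking stand: press the brass latch of the wooden case so that its lid springs open, take out the rubber mallet, and with brisk blows of the mallet on the stand's sprung pin drive the cork down until it is flush with the bottle's rim, not sunk below it. Then lay the mallet back inside the open case, and leave the glass, the finished bottle and the biscuit packet standing where they are.

Things in the scene. Friction and masses are not known exactly. Their poses are not given: they have to be found in the camera images.
- mallet_case: Wooden clamshell case, 156 mm (x) by 232 mm (y), fixed to the worktop. Origin under its centre on the worktop; its x axis points from the latch side (front) to the hinge side (back), y to the left along the hinge. The lower half is 40 mm high with 8 mm walls and floor (inside 140 x 216 mm, floor at z = 8 mm). The shut case is 78 mm high. On the floor a block 60 x 22 mm, its top at z = 26 mm, centred 75 mm to +y of the centre, carries the end of the mallet's handle.
- case_lid (a joint): Lid of the case, hinged along the back (+x) rim: 0 shut, 2.0 rad fully open, leaning back past upright. It is sprung to open and stays open by itself; only the latch holds it shut. A hand still over the lid stops it until the hand moves away.
- case_latch (a joint): Brass rocker latch in the middle of the case's front: 0 at rest, grows as its thumb tab is pressed down, 0.32 rad at the stop. Beyond about 0.22 rad its hook lets go of the lid. It springs back.
- latch_tab (a point): Point to press: top of the latch's thumb tab, which sticks out level from the middle of the case's front, 31 mm above the worktop and 45 mm in front of the case's front wall; the tab is 36 mm wide (y) and ends 11 mm in front of this point. Pressed straight down here it goes down about 8 mm before the hook lets go and 11 mm at its stop, and takes 2 to 5 N. The hook arm rises 20 mm above the tab, 30 mm behind this point: keep the fingers clear of it.
- mallet_grip (a point): Grip point of the rubber mallet on the axis of its handle, 58 mm from the axis of the head. x axis: along the handle towards the head; z axis: along the head's axis. The handle is 20 mm wide (y) and 24 mm high (z), light wood, straight, from 26 to 166 mm from the head's axis. Mallet 0.29 to 0.47 kg. At the start it stands in the shut case on the lower face of its head, handle level, head towards the -y end of the case, 38 mm above the worktop.
- mallet_head (a point): Centre of the mallet's head: black rubber cylinder, 52 mm across, 60 mm tall between its flat faces (each 45 mm across), one facing down and one up; same axes.
- mallet_tail (a point): Free end of the mallet's handle, on its axis, 166 mm from the head's axis.
- mallet: The mallet as a whole; origin at the centre of its head, axes as at mallet_grip.
- corker: Corking stand, grey painted steel with a bright column, fixed: origin on the worktop under the middle of its column, which is 20 mm across and 207 mm high and stands at the back; base plate 150 (x) x 120 (y) x 12 mm, from 125 mm in front of the origin to 25 mm behind it. A bracket from the column at 154 to 182 mm height carries the guide of the pin, whose upright axis stands 70 mm to -x of the origin.
- drive_pin (a joint): The stand's sprung steel drive pin, 16 mm across at its foot, which slides straight down: 0 up at rest, grows downwards, 0.046 m at its stop. It pushes back with 2 N at the top, 7 N at the stop. Its foot, 153 mm above the worktop, runs free for 2 to 22 mm, then meets the cork: felt as a step of 9 N. A blow drives the cork faster than 0.05 m/s; slow leaning is none.
- pin_top (a point): Centre of the top of the striking cap on the drive pin: steel disc, 34 mm across, 12 mm thick, to be touched by the mallet only, never by the gripper; 236 mm above the worktop when the pin is up. Struck, pin and cork run on after the mallet is halted: some 6 mm after a blow at 0.25 m/s, 3 mm at 0.14 m/s.
- cork (a joint): Straight cork (17 mm across, 30 mm long) started in the bottle's mouth: its way down in m. Starts at 0 to 0.006, is flush with the rim at 0.018, goes on down into the neck if driven further. Takes 9 N besides the pin's spring and stays where it is left. The bottle (95 mm tall) stands at another height each time, not measured: flush comes at 20 to 34 mm of the pin's way.
- glass_1: Bystander: shot glass, clear, 49 mm across, 62 mm tall, beside the corking stand; origin under its middle. Leave alone.
- corked_bottle: Bystander: finished bottle, green glass with paper band, 52 mm across, 95 mm tall, its cork flush, beside the corking stand; origin under its middle. Leave alone.
- packet_1: Bystander: green and yellow biscuit packet, 57x150x12 mm, lying at the right end of the worktop; origin under its middle. Leave alone.

How it is judged (in metres and radians):
On the way, in this order (a step that is already met when the one before it is completed fails the run):
1. the case is open: its lid has swung up past upright (value of joint case_lid above 1.6 rad), for 0.1 s.
2. a blow: the mallet on the pin's cap drives the cork faster than 0.05 m/s (velocity of joint cork above 0.05 m/s and contact force between mallet and drive_pin above 0.5 N).
3. the cork's top is flush with the bottle's rim within 3 mm (value of joint cork between 0.015 and 0.021 m), for 0.2 s.
At the end, for the whole second after the job is handed in: the cork's top is within 3 mm of the bottle's rim, neither prouder nor deeper, the pin has sprung back up (within 5 mm), the mallet lies at rest inside the walls of the open case, down in it (head and handle end less than 47 mm above the worktop) (all of step 3 and value of joint drive_pin below 0.005 m and x of mallet_head in the frame of mallet_case between -0.071 and 0.071 m and y of mallet_head in the frame of mallet_case between -0.109 and 0.109 m and z of mallet_head in the frame of mallet_case between 0 and 0.047 m and x of mallet_tail in the frame of mallet_case between -0.071 and 0.071 m and y of mallet_tail in the frame of mallet_case between -0.109 and 0.109 m and z of mallet_tail in the frame of mallet_case between 0 and 0.047 m and linear speed of mallet below 0.03 m/s and value of joint case_lid above 1.2 rad); the robot touches nothing.
It fails at once if the pin's cap is pushed by the gripper or arm instead of the mallet (contact force between any of the fingers, the arm and drive_pin above 1 N).
It fails at once if the glass, the finished bottle or the packet is knocked away by more than 30 mm (distance of any of glass_1, corked_bottle, packet_1 from where it was at the start of the episode above 0.03 m).
It also fails if it takes over 58 s, if anything falls off the work surface, if the arm or the gripper's body presses on something with over 40 N, if the wrist force passes 120 N, or if a joint passes its speed limit or range.

## Working session

There is one attempt and no reset: what is moved stays moved. The work goes in short steps, Python scripts to look and compute and a tool call to move; the robot and the scene stay as the last step left them, time stands still between calls to the robot, and variables do not carry over. Pictures are saved under pics/ and viewed, at most 10 in all, crops included, and the job is handed in when it is done.

Besides the shell and the picture viewer there is one more tool, called in YAML: its name, and indented under it one key for each argument. step_arm: Moves the arm, as the interface text tells. Its arguments: {"type":"object","properties":{"motion":{"type":"array","items":{"type":"object","properties":{"dr":{"type":"array","items":{"type":"number"}},"slide":{"type":"array","items":{"type":"number"}},"jaw":{"type":"number"}}}}},"required":["motion"]}

```bash
mkdir -p pics
python3 - <<'E'
from bench import arm, optics
import cv2
for n in("top","side"):
    cv2.imwrite(f"pics/{n}0.png",optics.get_image(n)); print(n,{k:v.tolist() if hasattr(v,'tolist') else v for k,v in optics.camera_info(n).items()})
print(optics.camera_info("wrist")); print(arm.read_state())
E
```

```text
top {'camera_matrix': [[355.44414245881967, 0.0, 259.37168294278433], [0.0, 355.44414245881967, 188.68292357450244], [0.0, 0.0, 1.0]], 'view': [[-0.01799995049486157, -0.9998171986563545, -0.006447561798244698, -54.90331847884358], [0.990568503969036, -0.018708764553861317, 0.13573511363466007, -554.2621595108587], [-0.13583092698913762, -0.0039435263188968795, 0.9907241835513271, -1041.9783146527714], [0.0, 0.0, 0.0, 1.0]]}
side {'camera_matrix': [[406.344360963463, 0.0, 256.1273605353041], [0.0, 406.344360963463, 196.19125646018557], [0.0, 0.0, 1.0]], 'view': [[0.4144367934181617, -0.9099576583584805, 0.01480554815001863, -264.3201055170673], [0.7344498438963653, 0.34402082721933763, 0.5850069206769498, -470.44263832082646], [-0.537424944584708, -0.23157445980520663, 0.8108931486355339, -1071.7671431927429], [0.0, 0.0, 0.0, 1.0]]}
{'camera_matrix': array([[333.93184254,   0.        , 259.9364816 ],
       [  0.        , 333.93184254, 194.61724819],
       [  0.        ,   0.        ,   1.        ]]), 'T_tool_cam': array([[-8.11544482e-04,  9.48907355e-01,  3.15553757e-01,
         
[... 293 characters left out ...]
nts': array([ 1.41758731e+00,  3.85496768e-01,  6.77939615e-03, -4.36270848e-04,
       -1.19400454e+00, -2.58600387e-01]), 'joint_vel': array([ 0.00040829,  0.00023682,  0.00274153,  0.00057952, -0.00018206,
       -0.00244726]), 'joint_efforts': array([-4.83778458e-04, -3.93321168e+01,  1.88928688e+01,  4.19796824e+00,
       -2.60387140e-03,  4.58045633e-06]), 'position': array([249.94355895, 572.28501789, 230.32707343]), 'ee_rot': array([ 9.78859490e-01, -2.04531492e-01, -1.51762896e-04,  9.72134449e-04]), 'contact_force': array([ 0.40846039, -0.04182078,  0.29403233]), 'wrist_torque': array([-0.00634093,  0.00835946,  0.01050282]), 'grasp_force': 0.0, 'gripper_width': 85.75707379417055}
```

View pics/top0.png

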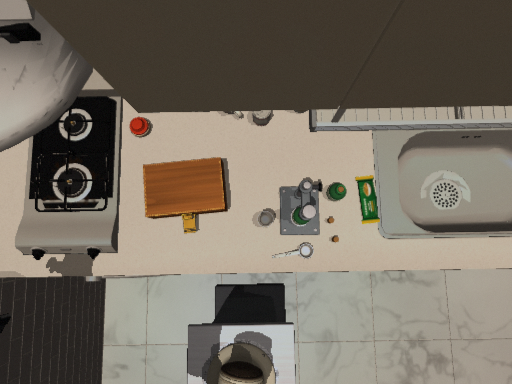

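View pics/side0.png

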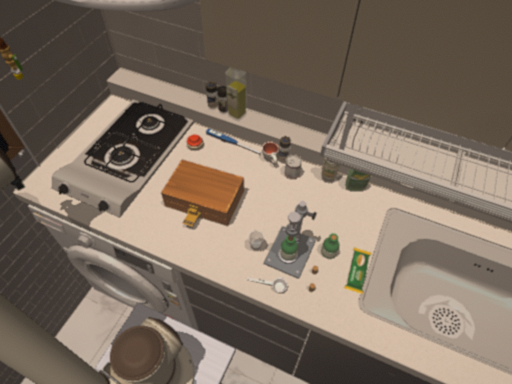

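Run:
```python
import cv2
a=cv2.imread("pics/top0.png")[145:255,135:355]; cv2.imwrite("pics/top1.png",cv2.resize(a,None,fx=3.6,fy=3.6,interpolation=cv2.INTER_CUBIC))
a=cv2.imread("pics/side0.png")[155:295,155:355]; cv2.imwrite("pics/side1.png",cv2.resize(a,None,fx=4,fy=4,interpolation=cv2.INTER_CUBIC))
```

```text
(no output)
```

View pics/top1.png

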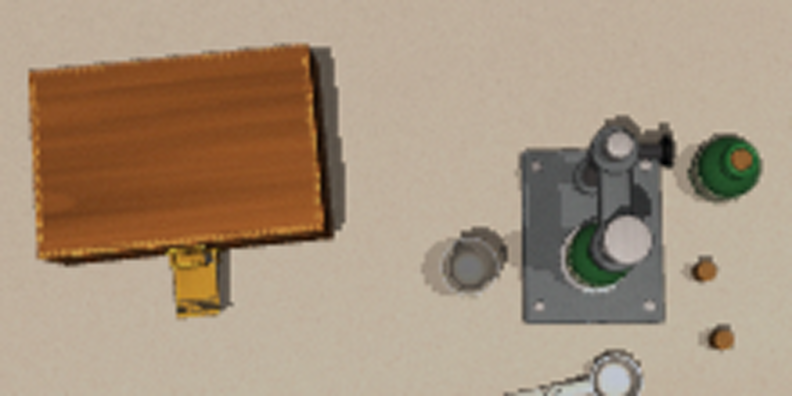

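View pics/side1.png

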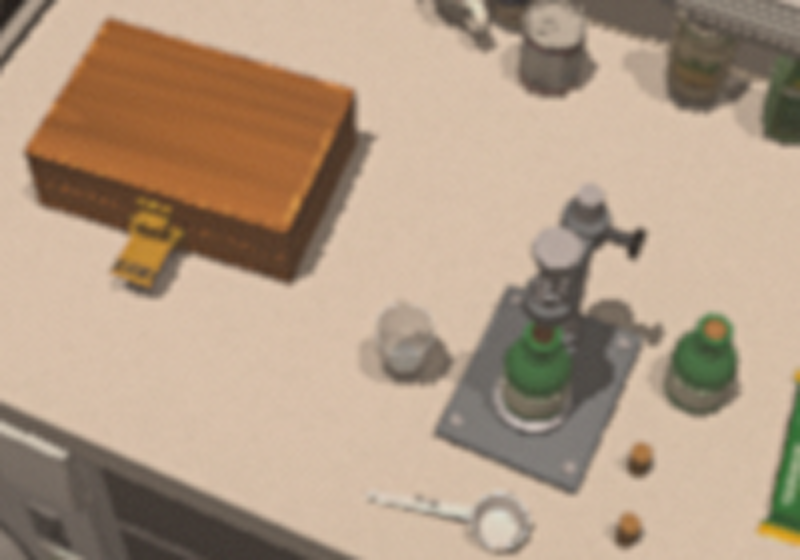

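```bash
cat > h.py <<'E'
import numpy as np
from bench import arm, optics
from scipy.spatial.transform import Rotation as R
def proj(n,P):
    c=optics.camera_info(n); p=np.c_[np.atleast_2d(P),np.ones(len(np.atleast_2d(P)))]@np.array(c["view"]).T
    K=np.array(c["camera_matrix"]); return np.c_[K[0,2]+K[0,0]*p[:,0]/-p[:,2], K[1,2]-K[1,1]*p[:,1]/-p[:,2]]
def rz(x,y,a,P):
    P=np.array(P,float); c,s=np.cos(a),np.sin(a); return np.c_[x+c*P[:,0]-s*P[:,1],y+s*P[:,0]+c*P[:,1],P[:,2]]
def tool(P):  # world displacement/point -> tool coordinates of present measured pose
    s=arm.read_state(); return R.from_quat(s["ee_rot"]).inv().apply(np.asarray(P)-s["position"])
E
python3 - <<'E'
from h import *
from scipy.optimize import least_squares
t=lambda L:np.array(L)/3.6+[135,145]
s=lambda L:np.array(L)/4+[155,155]
def fit(Pt,ut,Ps,us,x0):
    f=lambda v:np.r_[(proj("top",rz(*v[:3],Pt))-ut).ravel(),(proj("side",rz(*v[:3],Ps))-us).ravel()]
    r=least_squares(f,x0,x_scale=[100,100,.1],loss='soft_l1'); print(r.x.round(3),r.fun.round(1)); return r.x
lid=[[78,116,78],[78,-116,78],[-78,-116,78],[-78,116,78]]
tab=[[-134,18,31],[-134,-18,31]]
fit(lid+tab,t([[30,70],[308,45],[327,235],[38,257],[178,318],[222,311]]),lid+tab,s([[110,18],[355,92],[292,228],[28,152],[113,280],[147,292]]),[550,150,0.])
pl=[[25,60,12],[25,-60,12],[-125,-60,12],[-125,60,12],[0,0,207],[-70,0,236]]
fit(pl,t([[523,151],[661,148],[664,322],[524,322],[619,145],[626,240]]),pl,s([[512,287],[640,335],[575,492],[437,433],[590,197],[558,250]]),[550,-170,0.])
b=[[0,0,95]]
fit(b,t([[740,160]]),b,s([[714,330]]),[550,-270,0.])
b=[[0,0,31]]
fit(b,t([[472,262]]),b,s([[405,343]]),[550,-100,0.])
E
```

```text
[5.56771e+02 1.54876e+02 7.80000e-02] [-0.1  0.3  0.9 -0.2 -0.  -0.6  0.5  1.   0.1  0.3 -0.2  1.1 -0.1 -0.7
  1.2 -0.7 -0.8  1.7 -0.8 -0.3 -0.5 -1.9  1.1 -1.6]
[ 5.35911e+02 -1.88210e+02 -1.10000e-02] [-0.5 -0.2 -0.3  0.3  0.4  0.6 -0.1  0.9  0.2  0.2  0.5  0.4 -0.8 -1.6
  1.6  0.2  0.7  0.1 -1.  -0.7  0.4 -0.8  0.1 -0.9]
[ 537.884 -298.343    0.   ] [ 0.1  0.3  0.1 -0.3]
[463.939 -81.971   0.   ] [-0.6  0.3  0.8 -0.1]
```

```bash
cat >> h.py <<'E'
def go(p,Rm=None):
    s=arm.read_state(); R0=R.from_quat(s["ee_rot"]); R1=R0 if Rm is None else R.from_matrix(Rm)
    print("t",round(s["clock"],2),"pos",s["position"].round(1),"F",s["contact_force"].round(1),"w",round(s["gripper_width"],1))
    print("slide",R0.inv().apply(np.array(p)-s["position"]).round(1),"dr",((R0.inv()*R1).as_rotvec(degrees=True)/8).round(3))
def ori(yaw,tilt=0):  # tool x heading yaw, tool z leaning towards it by tilt
    h=np.array([np.cos(yaw),np.sin(yaw),0]); u=np.array([0,0,1]); c,s=np.cos(tilt),np.sin(tilt)
    x=c*h+s*u; z=s*h-c*u; return np.c_[x,np.cross(z,x),z]
E
python3 - <<'E'
from h import *
go([466,-112,137],ori(-np.pi/2,np.radians(73)))
E
```

```text
t 0.1 pos [249.9 572.3 230.3] F [ 0.4 -0.   0.3] w 85.8
slide [472.  540.3  94.4] dr [-5.241  8.018  7.104]
```

step_arm:
  motion:
    - {"slide": [472, 540, 94], "dr": [-5.24, 8.02, 7.1], "jaw": 0}
    - {"slide": [472, 540, 94], "dr": [-5.24, 8.02, 7.1], "jaw": 0}
    - {"slide": [472, 540, 94], "dr": [-5.24, 8.02, 7.1], "jaw": 0}
    - {"slide": [472, 540, 94], "dr": [-5.24, 8.02, 7.1], "jaw": 0}
    - {"slide": [472, 540, 94], "dr": [-5.24, 8.02, 7.1], "jaw": 0}
    - {"slide": [472, 540, 94], "dr": [-5.24, 8.02, 7.1], "jaw": 0}
    - {"slide": [472, 540, 94], "dr": [-5.24, 8.02, 7.1], "jaw": 0}
    - {"slide": [472, 540, 94], "dr": [-5.24, 8.02, 7.1], "jaw": 0}

```text
clock: 1.1
position: [400.2, 99.1, 166.2]
ee_rot: [0.632, -0.547, 0.389, 0.387]
contact_force: [0.2, 1.0, 0.5]
gripper_width: 0.4
grasp_force: 0.0
```

Run:
```python
from h import *
go([466,-112,137],ori(-np.pi/2,np.radians(73))); print(arm.read_state()["joints"].round(2))
```

```text
t 1.1 pos [400.2  99.1 166.2] F [0.2 1.  0.5] w 0.4
slide [ 62.1 -45.8 209.2] dr [-0.524  0.782  0.678]
[ 1.03  0.53 -0.68  0.56 -1.47 -1.29]
```

step_arm:
  motion:
    - {"slide": [62, -46, 209], "dr": [-0.52, 0.78, 0.68], "jaw": 0}
    - {"slide": [62, -46, 209], "dr": [-0.52, 0.78, 0.68], "jaw": 0}
    - {"slide": [62, -46, 209], "dr": [-0.52, 0.78, 0.68], "jaw": 0}
    - {"slide": [62, -46, 209], "dr": [-0.52, 0.78, 0.68], "jaw": 0}
    - {"slide": [62, -46, 209], "dr": [-0.52, 0.78, 0.68], "jaw": 0}
    - {"slide": [62, -46, 209], "dr": [-0.52, 0.78, 0.68], "jaw": 0}
    - {"slide": [62, -46, 209], "dr": [-0.52, 0.78, 0.68], "jaw": 0}
    - {"slide": [62, -46, 209], "dr": [-0.52, 0.78, 0.68], "jaw": 0}

```text
clock: 2.1
position: [466.2, -109.3, 136.4]
ee_rot: [0.571, -0.568, 0.42, 0.419]
contact_force: [0.9, 0.4, 0.0]
gripper_width: 0.0
grasp_force: 0.0
```

Run:
```python
from h import *
import cv2,pickle
s=arm.read_state(); im=optics.get_image("wrist"); cv2.imwrite("pics/w0.png",im); pickle.dump((s["position"],s["ee_rot"]),open("w0.pkl","wb"))
go([466,-112,137],ori(-np.pi/2,np.radians(73)))
cv2.imwrite("pics/w0b.png",cv2.resize(im,None,fx=1.55,fy=1.55,interpolation=cv2.INTER_CUBIC))
```

```text
t 2.15 pos [ 466.1 -109.5  136.4] F [ 0.6  0.5 -0.2] w 0.1
slide [1.3 0.1 2.2] dr [-0.02   0.027  0.022]
```

View pics/w0b.png

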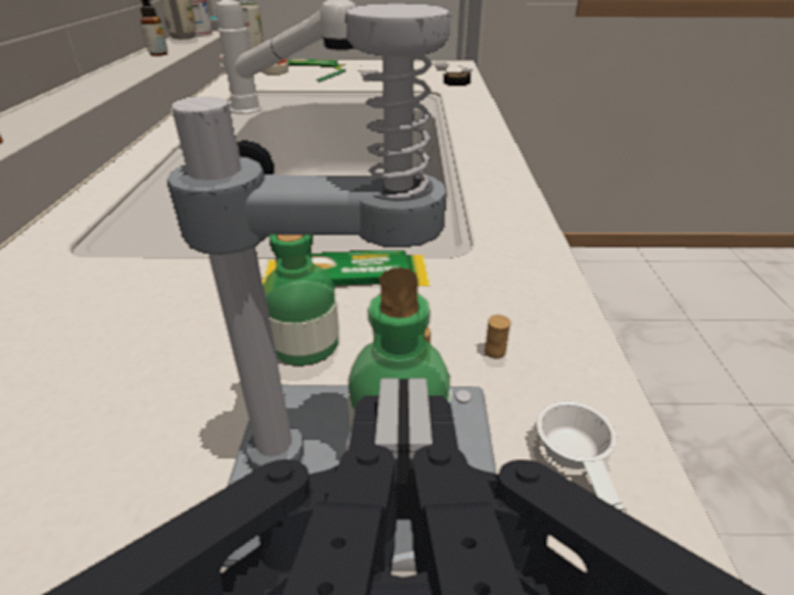

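Excellent view: cork proud at (398,270–317), rim of the bottle near (399,297); cap at (397,25). Zoom in on the neck.

Run:
```python
import cv2
a=cv2.imread("pics/w0.png")[160:225,220:300]; cv2.imwrite("pics/w0c.png",cv2.resize(a,None,fx=9,fy=9,interpolation=cv2.INTER_CUBIC))
```

```text
(no output)
```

View pics/w0c.png

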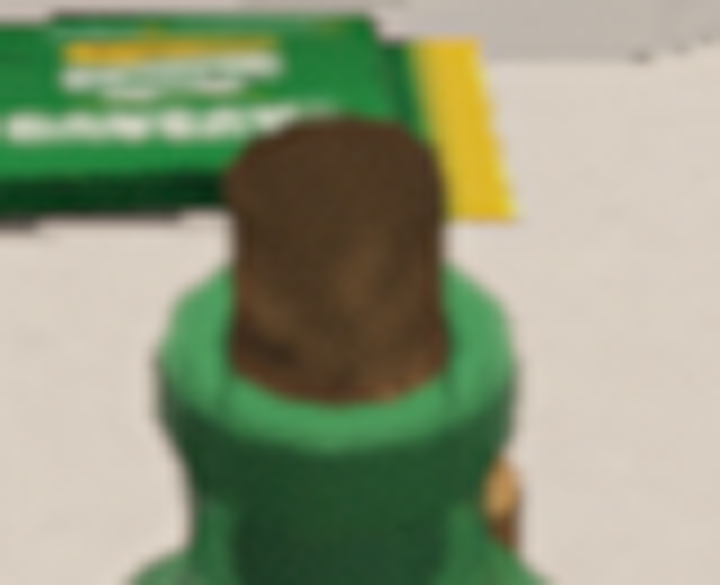

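```bash
cat >> h.py <<'E'
def projw(pose,P):
    c=optics.camera_info("wrist"); T=np.eye(4); T[:3,:3]=R.from_quat(pose[1]).as_matrix(); T[:3,3]=pose[0]; T=np.linalg.inv(T@np.array(c["T_tool_cam"]))
    P=np.atleast_2d(P); p=np.c_[P,np.ones(len(P))]@T.T; K=np.array(c["camera_matrix"])
    return np.c_[K[0,2]+K[0,0]*p[:,0]/-p[:,2],K[1,2]-K[1,1]*p[:,1]/-p[:,2]]
E
python3 - <<'E'
from h import *
import pickle
from scipy.optimize import least_squares
pose=pickle.load(open("w0.pkl","rb")); z=lambda u,v:[u/9+220,v/9+160]; b=lambda u,v:[u/1.55,v/1.55]
obs=np.array([z(335,403),z(337,117),z(232,280),z(442,280),b(397,27),b(348,27),b(449,27),z(160,360),z(517,365),z(337,450)])
def f(v,full=True):
    x,y,zr,zt,ro,du,dv=v; m=(zr+zt)/2
    P=[[x,y+8.5,zr],[x,y-8.5,zt],[x+8.4,y+1.3,m],[x-8.4,y+1.3,m],[x,y,236],[x+17,y,236],[x-17,y,236],[x+ro,y,zr],[x-ro,y,zr],[x,y+ro,zr]]
    return np.r_[(projw(pose,P)+[du,dv]-obs).ravel(),np.array([du,dv])/3]
r=least_squares(f,[466,-187,125,140,14,0,0],x_scale=[1]*7); print(r.x.round(1)); print(r.fun.round(1))
print("refs px",projw(pose,[[535.9,-188.2,207],[537.9,-298.3,95]])*1.55, "seen (203,106) (292,238)")
# finished bottle: solve
g=lambda v:np.r_[(projw(pose,[[v[0],v[1],95]])+r.x[5:]-np.array([b(292,238)])).ravel()]
print(least_squares(g,[538,-298]).x)
E
```

```text
[ 4.688e+02 -1.924e+02  1.233e+02  1.395e+02  1.380e+01  4.000e-01
  1.270e+01]
[ 0.1  1.5  0.1  0.4 -0.5 -0.5  0.5 -0.4  0.7 -0.5 -1.  -0.5  0.4 -0.4
  0.1 -0.8 -0.4 -1.2 -0.2  0.9  0.1  4.2]
refs px [[209.13582752 100.85653397]
 [294.7259715  233.64187771]] seen (203,106) (292,238)
[ 544.05689291 -320.4552557 ]
```

Run:
```python
from h import *
import pickle
from scipy.optimize import least_squares
pose=pickle.load(open("w0.pkl","rb")); z=lambda u,v:[u/9+220,v/9+160]; b=lambda u,v:[u/1.55,v/1.55]
obs=np.array([z(335,403),z(337,117),z(232,280),z(442,280),b(397,27),b(348,27),b(449,27),z(160,360),z(517,365),z(337,450)])
for Y in (None,-185,-187,-189,-191):
  for dv in(0,3):
    def f(v):
        x,y,zr,zt,ro,du=v; m=(zr+zt)/2
        if Y: y=Y
        P=[[x,y+8.5,zr],[x,y-8.5,zt],[x+8.4,y+1.3,m],[x-8.4,y+1.3,m],[x,y,236],[x+17,y,236],[x-17,y,236],[x+ro,y,zr],[x-ro,y,zr],[x,y+ro,zr]]
        return np.r_[(projw(pose,P)+[du,dv]-obs).ravel(),du/2]
    r=least_squares(f,[466,-187,125,140,14,0]); print(Y,dv,r.x.round(1),"proud",(r.x[3]-r.x[2]).round(1),"cost",r.cost.round(1),r.fun[8:10].round(1))
```

```text
None 0 [ 4.683e+02 -1.588e+02  1.375e+02  1.503e+02  1.180e+01  2.000e-01] proud 12.8 cost 85.2 [ 0.7 -3.8]
None 3 [ 4.684e+02 -1.657e+02  1.346e+02  1.481e+02  1.220e+01  2.000e-01] proud 13.5 cost 54.7 [ 0.7 -3. ]
-185 0 [ 468.5 -723.3  117.9  133.7   13.6    0. ] proud 15.8 cost 202.0 [  0.8 -11.4]
-185 3 [4.6860e+02 3.5666e+03 1.2050e+02 1.3610e+02 1.3500e+01 1.0000e-01] proud 15.7 cost 113.1 [ 0.7 -8.4]
-187 0 [  468.5 -2868.3   116.4   132.5    13.7     0. ] proud 16.0 cost 217.8 [  0.8 -11.9]
-187 3 [4.6860e+02 3.5666e+03 1.1900e+02 1.3490e+02 1.3700e+01 1.0000e-01] proud 15.9 cost 124.5 [ 0.7 -8.9]
-189 0 [ 468.6 2494.3  114.9  131.2   13.9    0. ] proud 16.3 cost 234.3 [  0.8 -12.3]
-189 3 [4.686e+02 3.493e+02 1.175e+02 1.337e+02 1.380e+01 1.000e-01] proud 16.1 cost 136.6 [ 0.7 -9.3]
-191 0 [ 468.6 3566.4  113.4  129.9   14.    -0. ] proud 16.5 cost 251.5 [  0.8 -12.8]
-191 3 [4.6860e+02 3.5665e+03 1.1610e+02 1.3240e+02 1.4000e+01 1.0000e-01] proud 16.4 cost 149.4 [ 0.7 -9.8]
```

Run:
```python
from h import *
import pickle
from scipy.optimize import least_squares
pose=pickle.load(open("w0.pkl","rb")); z=lambda u,v:[u/9+220,v/9+160]; b=lambda u,v:[u/1.55,v/1.55]
obs=np.array([z(335,403),z(337,117),z(232,280),z(442,280),b(397,12),b(348,12),b(449,12),z(160,360),z(517,365),z(337,450)])
for Y in (None,-185,-189):
  for dv in(0,3):
    def f(v):
        x,y,zr,zt,ro,du=v; m=(zr+zt)/2
        if Y: y=Y
        P=[[x,y+8.5,zr],[x,y-8.5,zt],[x+8.4,y+1.3,m],[x-8.4,y+1.3,m],[x,y,236],[x+17,y,236],[x-17,y,236],[x+ro,y,zr],[x-ro,y,zr],[x,y+ro,zr]]
        return np.r_[(projw(pose,P)+[du,dv]-obs).ravel(),du/2]
    r=least_squares(f,[466,-187,125,140,14,0]); print(Y,dv,r.x.round(1),"proud",(r.x[3]-r.x[2]).round(1),"cost",r.cost.round(1),r.fun[8:10].round(1))
P=optics.camera_info("wrist"); 
go([434.4,145.3,70],ori(0.078))
```

```text
None 0 [ 4.686e+02 -1.832e+02  1.193e+02  1.349e+02  1.350e+01  2.000e-01] proud 15.6 cost 12.2 [ 0.7 -1.2]
None 3 [ 4.687e+02 -1.922e+02  1.151e+02  1.317e+02  1.400e+01  2.000e-01] proud 16.5 cost 4.7 [ 0.7 -0.4]
-185 0 [ 4.686e+02 -7.233e+02  1.179e+02  1.337e+02  1.360e+01  2.000e-01] proud 15.8 cost 12.7 [ 0.7 -1.7]
-185 3 [ 4.687e+02 -7.233e+02  1.205e+02  1.361e+02  1.350e+01  3.000e-01] proud 15.7 cost 10.9 [0.7 1.3]
-189 0 [4.6870e+02 6.7842e+03 1.1490e+02 1.3120e+02 1.3900e+01 2.0000e-01] proud 16.3 cost 16.5 [ 0.7 -2.7]
-189 3 [ 4.6870e+02 -1.7956e+03  1.1750e+02  1.3370e+02  1.3800e+01  3.0000e-01] proud 16.1 cost 5.9 [0.7 0.3]
t 2.15 pos [ 466.1 -109.5  136.4] F [ 0.6  0.5 -0.2] w 0.1
slide [-138.9   30.7 -223.8] dr [  7.388  -6.837 -10.002]
```

Run:
```python
from h import *
go([431,145,65],ori(0.078))
```

```text
t 2.15 pos [ 466.1 -109.5  136.4] F [ 0.6  0.5 -0.2] w 0.1
slide [-143.6   34.1 -222.1] dr [  7.388  -6.837 -10.002]
```

step_arm:
  motion:
    - {"slide": [-20, 8, -60], "dr": [1.2, -1.1, -1.6], "jaw": 0}
    - {"slide": [-81, 34, -241], "dr": [7.39, -6.84, -10.0], "jaw": 0}
    - {"slide": [-81, 34, -241], "dr": [7.39, -6.84, -10.0], "jaw": 0}
    - {"slide": [-81, 34, -241], "dr": [7.39, -6.84, -10.0], "jaw": 0}
    - {"slide": [-81, 34, -241], "dr": [7.39, -6.84, -10.0], "jaw": 0}
    - {"slide": [-81, 34, -241], "dr": [7.39, -6.84, -10.0], "jaw": 0}
    - {"slide": [-81, 34, -241], "dr": [7.39, -6.84, -10.0], "jaw": 0}
    - {"slide": [-81, 34, -241], "dr": [7.39, -6.84, -10.0], "jaw": 0}

```text
clock: 3.15
position: [430.4, 143.4, 130.5]
ee_rot: [0.976, -0.134, 0.122, 0.122]
contact_force: [1.1, -0.6, -0.4]
gripper_width: 0.3
grasp_force: 0.0
```

Run:
```python
from h import *
go([431,145,130],ori(0.078));go([431,145,45],ori(0.078)); print(arm.read_state()["joints"].round(2))
```

```text
t 3.15 pos [430.4 143.4 130.5] F [ 1.1 -0.6 -0.4] w 0.3
slide [ 0.  -1.7  0.2] dr [ 1.836 -1.69  -2.486]
t 3.15 pos [430.4 143.4 130.5] F [ 1.1 -0.6 -0.4] w 0.3
slide [-22.9 -19.2  80.1] dr [ 1.836 -1.69  -2.486]
[ 0.87  0.19 -0.78  0.51 -0.75  0.02]
```

Finish the turn, then descend straight to 45 mm.

step_arm:
  motion:
    - {"slide": [0, -2, 0], "dr": [0.92, -0.85, -1.24], "jaw": 0}
    - {"slide": [0, -2, 0], "dr": [1.84, -1.69, -2.49], "jaw": 0}
    - {"slide": [0, -2, 0], "dr": [1.84, -1.69, -2.49], "jaw": 0}
    - {"slide": [-12, -10, 41], "dr": [1.84, -1.69, -2.49], "jaw": 0}
    - {"slide": [-23, -19, 80], "dr": [1.84, -1.69, -2.49], "jaw": 0}
    - {"slide": [-23, -19, 80], "dr": [1.84, -1.69, -2.49], "jaw": 0}
    - {"slide": [-23, -19, 80], "dr": [1.84, -1.69, -2.49], "jaw": 0}
    - {"slide": [-23, -19, 80], "dr": [1.84, -1.69, -2.49], "jaw": 0}

```text
clock: 4.15
position: [432.7, 145.5, 46.4]
ee_rot: [0.999, 0.037, 0.002, 0.0]
contact_force: [0.5, -0.2, -1.0]
gripper_width: -0.2
grasp_force: 0.0
```

Run:
```python
from h import *
go([431,145,20],ori(0.078)); print(arm.read_state()["joints"].round(2))
```

```text
t 4.15 pos [432.7 145.5  46.4] F [ 0.5 -0.2 -1. ] w -0.2
slide [-1.8  0.3 26.4] dr [ 0.005 -0.035 -0.031]
[ 0.68  0.34 -0.63  0.01 -0.59  0.96]
```

step_arm:
  motion:
    - {"slide": [-2, 0, 14], "dr": [0, 0, 0], "jaw": 0}
    - {"slide": [-2, 0, 21], "dr": [0, 0, 0], "jaw": 0}
    - {"slide": [-2, 0, 26], "dr": [0, 0, 0], "jaw": 0}
    - {"slide": [-2, 0, 26], "dr": [0, 0, 0], "jaw": 0}
    - {"slide": [-2, 0, 26], "dr": [0, 0, 0], "jaw": 0}
    - {"slide": [-40, 0, 0], "dr": [0, 0, 0], "jaw": 0}
    - {"slide": [-80, 0, -40], "dr": [0, 0, 0], "jaw": 0}
    - {"slide": [-80, 0, -100], "dr": [0, 0, 0], "jaw": 0}

```text
clock: 5.15
position: [348.0, 136.3, 144.2]
ee_rot: [0.999, 0.037, -0.002, 0.004]
contact_force: [2.3, 2.3, -0.3]
gripper_width: -0.1
grasp_force: 0.0
```

Run:
```python
from h import *
import cv2,pickle
s=arm.read_state(); im=optics.get_image("wrist"); t=optics.get_image("top"); pickle.dump((s["position"],s["ee_rot"]),open("w1.pkl","wb"))
cv2.imwrite("pics/w1.png",im);cv2.imwrite("pics/top2.png",t)
a=cv2.resize(im,None,fx=.78,fy=.78); b=cv2.resize(t[130:255,125:255],None,fx=3,fy=3,interpolation=cv2.INTER_CUBIC)
c=cv2.copyMakeBorder(a,0,b.shape[0]-a.shape[0],0,0,cv2.BORDER_CONSTANT); cv2.imwrite("pics/m2.png",cv2.hconcat([c,b])); print(c.shape,b.shape)
go([431,145,20],ori(0.078))
```

```text
(375, 399, 3) (375, 390, 3)
t 5.25 pos [354.7 141.5 150.5] F [ 1.1  0.5 -0.8] w -0.1
slide [ 74.5   3.1 131.5] dr [-0.042 -0.1   -0.019]
```

View pics/m2.png

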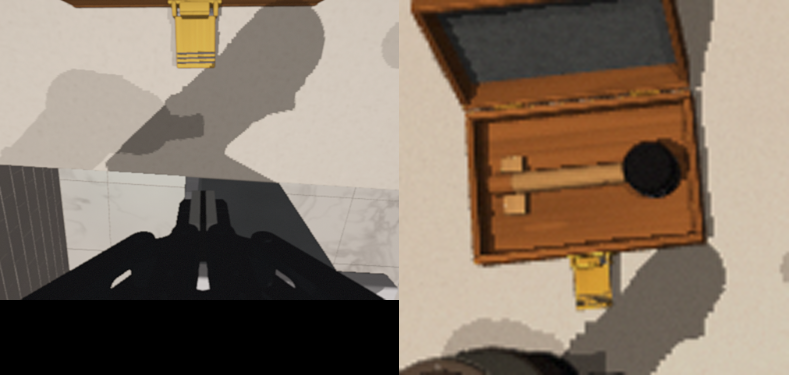

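Run:
```python
from h import *
from scipy.optimize import least_squares
def back(u,v,z): return least_squares(lambda q:(proj("top",[[q[0],q[1],z]])-[[u,v]]).ravel(),[550,150]).x
H=back(209,186,68);T=back(155.3,191.7,50);M=back(185.3,189,50)
C=np.array([556.8,154.9])
for P in(H,T,M):
    d=P-C;c,s=np.cos(.078),np.sin(.078); print(P.round(1),"case",[round(c*d[0]+s*d[1],1),round(-s*d[0]+c*d[1],1)])
d=(T-H)/np.linalg.norm(T-H);print(np.linalg.norm(T-H),np.arctan2(-d[1],-d[0]),"grip",H+58*d)
a=np.arctan2(-d[1],-d[0])
G=H+58*d
go([G[0],G[1],140],ori(-1.493))
```

```text
[559.8  83.5] case [np.float64(-2.6), np.float64(-71.4)]
[548.2 247.6] case [np.float64(-1.3), np.float64(93.1)]
[554.7 157.5] case [np.float64(-1.9), np.float64(2.7)]
164.49380269977362 -1.500257664442268 grip [555.71987408 141.39182811]
t 5.25 pos [354.7 141.5 150.5] F [ 1.1  0.5 -0.8] w -0.1
slide [200.3  15.4  13.2] dr [-0.111 -0.046 11.232]
```

step_arm:
  motion:
    - {"slide": [60, 5, 0], "dr": [-0.1, 0, 1.3], "jaw": 50}
    - {"slide": [110, 10, 0], "dr": [-0.1, 0, 2.6], "jaw": 50}
    - {"slide": [150, 12, 5], "dr": [-0.1, 0, 3.9], "jaw": 50}
    - {"slide": [200, 15, 10], "dr": [-0.1, 0, 5.2], "jaw": 50}
    - {"slide": [200, 15, 13], "dr": [-0.1, 0, 6.5], "jaw": 50}
    - {"slide": [200, 15, 13], "dr": [-0.1, -0.05, 7.8], "jaw": 50}
    - {"slide": [200, 15, 13], "dr": [-0.1, -0.05, 9.1], "jaw": 50}
    - {"slide": [200, 15, 13], "dr": [-0.1, -0.05, 10.4], "jaw": 50}

```text
clock: 6.25
position: [552.4, 138.1, 131.3]
ee_rot: [0.769, -0.639, -0.002, 0.007]
contact_force: [0.5, 0.0, 0.0]
gripper_width: 49.9
grasp_force: 0.0
```

Run:
```python
from h import *
go([556,141.4,20],ori(-1.493))
```

```text
t 6.25 pos [552.4 138.1 131.3] F [0.5 0.  0. ] w 49.9
slide [ -3.3  -5.5 111.3] dr [ 0.091 -0.054  0.766]
```

step_arm:
  motion:
    - {"slide": [0, 0, 0], "dr": [0.05, 0, 0.76], "jaw": 50}
    - {"slide": [0, 0, 20], "dr": [0.05, 0, 0.76], "jaw": 50}
    - {"slide": [0, 0, 50], "dr": [0.05, 0, 0.76], "jaw": 50}
    - {"slide": [0, 0, 60], "dr": [0.05, 0, 0.76], "jaw": 50}
    - {"slide": [0, 0, 60], "dr": [0.05, 0, 0.76], "jaw": 50}
    - {"slide": [0, 0, 60], "dr": [0.05, 0, 0.76], "jaw": 50}
    - {"slide": [0, 0, 60], "dr": [0.05, 0, 0.76], "jaw": 50}
    - {"slide": [0, 0, 60], "dr": [0.05, 0, 0.76], "jaw": 50}

```text
clock: 7.25
position: [552.1, 138.1, 72.7]
ee_rot: [0.737, -0.676, 0.001, 0.003]
contact_force: [0.3, 0.7, -0.2]
gripper_width: 50.1
grasp_force: 0.0
```

Run:
```python
from h import *
import cv2,pickle
s=arm.read_state(); im=optics.get_image("wrist"); pickle.dump((s["position"],s["ee_rot"]),open("w2.pkl","wb"))
cv2.imwrite("pics/w2.png",im)
go([556,141.4,20],ori(-1.493))
```

```text
t 7.3 pos [552.  138.1  72.6] F [0.6 0.5 0.7] w 49.9
slide [-3.3 -4.4 52.5] dr [ 0.026 -0.05   0.054]
```

View pics/w2.png

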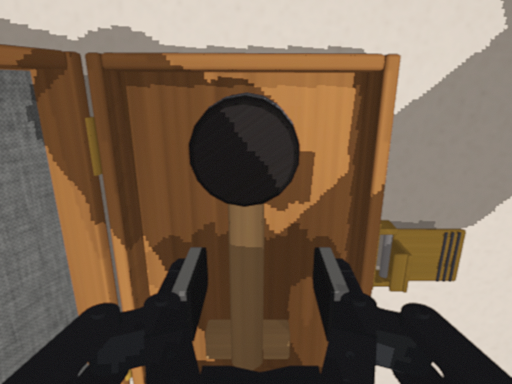

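Run:
```python
from h import *
import pickle
from scipy.optimize import least_squares
pose=pickle.load(open("w2.pkl","rb"))
def back(u,v,z): return least_squares(lambda q:(projw(pose,[[q[0],q[1],z]])-[[u,v]]).ravel(),[550,150]).x
H=back(245,150,68);M=back(247,320,50);print(H,M); d=(M-H)/np.linalg.norm(M-H); print(np.arctan2(-d[1],-d[0]),H+58*d)
```

```text
[563.77215031  85.99496854] [555.84702781 191.09068118]
-1.495530158617153 [559.41083308 143.8307612 ]
```

step_arm:
  motion:
    - {"slide": [-4.5, -7, 0], "dr": [0, -0.05, 0.05], "jaw": 50}
    - {"slide": [-4.5, -7, 26], "dr": [0, -0.05, 0.05], "jaw": 50}
    - {"slide": [-4.5, -7, 52], "dr": [0, -0.05, 0.05], "jaw": 50}
    - {"slide": [-4.5, -7, 52], "dr": [0, -0.05, 0.05], "jaw": 50}
    - {"slide": [-4.5, -7, 52], "dr": [0, -0.05, 0.05], "jaw": 5}
    - {"slide": [-4.5, -7, 52], "dr": [0, -0.05, 0.05], "jaw": 5}
    - {"slide": [-4.5, -7, 52], "dr": [0, -0.05, 0.05], "jaw": 5}
    - {"slide": [-4.5, -7, 52], "dr": [0, -0.05, 0.05], "jaw": 5}

```text
clock: 8.3
position: [559.4, 143.2, 21.3]
ee_rot: [0.734, -0.679, -0.001, 0.0]
contact_force: [0.4, 0.4, 4.8]
gripper_width: 19.1
grasp_force: 61.6
```

step_arm:
  motion:
    - {"slide": [0, 0, 0], "dr": [0, 0, 0], "jaw": 5}
    - {"slide": [0, 0, -30], "dr": [0, 0, 0], "jaw": 5}
    - {"slide": [0, 0, -80], "dr": [0, 0, 0], "jaw": 5}
    - {"slide": [0, 0, -130], "dr": [0, 0, 0], "jaw": 5}
    - {"slide": [0, 0, -180], "dr": [0, 0, 0], "jaw": 5}
    - {"slide": [0, 0, -230], "dr": [0, 0, 0], "jaw": 5}
    - {"slide": [0, 0, -250], "dr": [0, 0, 0], "jaw": 5}
    - {"slide": [0, 0, -250], "dr": [0, 0, 0], "jaw": 5}

```text
clock: 9.3
position: [558.8, 143.0, 269.9]
ee_rot: [0.734, -0.679, -0.002, 0.001]
contact_force: [0.6, -0.2, -5.0]
gripper_width: 18.9
grasp_force: 60.7
```

Run:
```python
from h import *
import cv2,pickle
s=arm.read_state(); im=optics.get_image("wrist"); pickle.dump((s["position"],s["ee_rot"]),open("w3.pkl","wb"))
cv2.imwrite("pics/w3.png",im)
print(s["grasp_force"],s["wrist_torque"])
go([467.5,-129,275],ori(-np.pi/2))
```

```text
60.69855093955994 [0.21762993 0.03160148 0.02022431]
t 9.35 pos [558.  142.7 268.2] F [-0.8 -0.  -5.5] w 18.8
slide [263.9 111.3  -6. ] dr [ 0.057 -0.002  0.555]
```

View pics/w3.png

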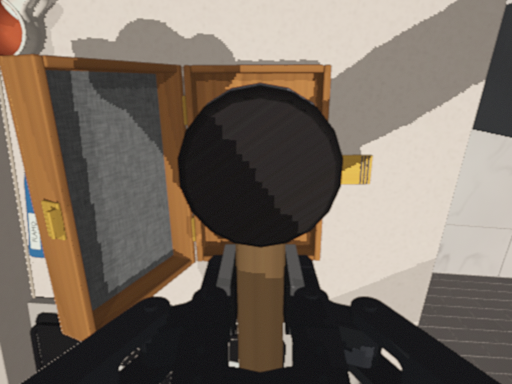

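Run:
```python
from h import *
import pickle
from scipy.optimize import least_squares
pose=pickle.load(open("w3.pkl","rb"))
for zt in(-49,-45,-53):
  f=lambda q:(projw(pose,np.array(pose[0])+R.from_quat(pose[1]).apply([[q[0],q[1],zt]]))-[[261,165]]).ravel()
  q=least_squares(f,[58,0]).x; print(zt,q)
```

```text
-49 [58.84630657 -0.1674109 ]
-45 [57.89793723 -0.15545941]
-53 [59.79467592 -0.17936239]
```

step_arm:
  motion:
    - {"slide": [50, 21, -5], "dr": [0.05, 0, 0.1], "jaw": 5}
    - {"slide": [100, 42, -10], "dr": [0.05, 0, 0.3], "jaw": 5}
    - {"slide": [150, 63, -10], "dr": [0.05, 0, 0.55], "jaw": 5}
    - {"slide": [200, 84, -10], "dr": [0.05, 0, 0.55], "jaw": 5}
    - {"slide": [240, 101, -6], "dr": [0.05, 0, 0.55], "jaw": 5}
    - {"slide": [264, 111, -2], "dr": [0.05, 0, 0.55], "jaw": 5}
    - {"slide": [264, 111, -2], "dr": [0.05, 0, 0.55], "jaw": 5}
    - {"slide": [264, 111, -2], "dr": [0.05, 0, 0.55], "jaw": 5}

```text
clock: 10.35
position: [468.7, -128.7, 271.0]
ee_rot: [0.708, -0.707, -0.0, 0.0]
contact_force: [-0.2, 1.0, -4.1]
gripper_width: 19.0
grasp_force: 60.4
```

Run:
```python
from h import *
import cv2,pickle
s=arm.read_state(); im=optics.get_image("side"); cv2.imwrite("pics/s3.png",im)
a=im[150:295,215:355]; cv2.imwrite("pics/s3b.png",cv2.resize(a,None,fx=4,fy=4,interpolation=cv2.INTER_CUBIC))
go([467.5,-129,249],ori(-np.pi/2))
```

```text
t 10.4 pos [ 469.1 -128.4  271.4] F [ 0.3 -0.5 -3.1] w 18.9
slide [ 0.6  1.6 22.4] dr [-0.002 -0.     0.014]
```

View pics/s3b.png

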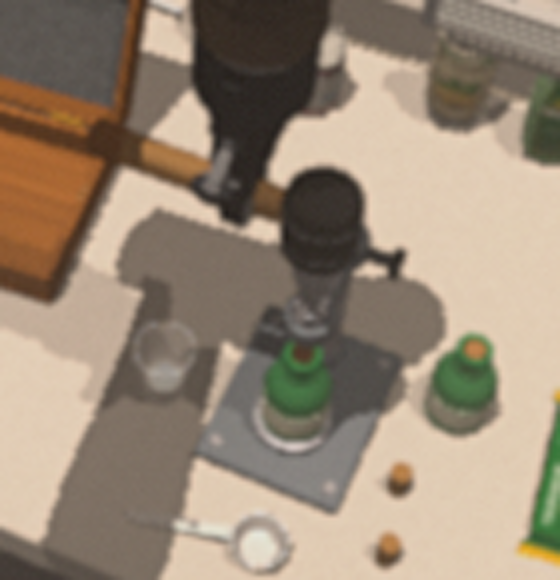

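step_arm:
  motion:
    - {"slide": [0, 1, 10], "dr": [0, 0, 0], "jaw": 5}
    - {"slide": [0, 1, 18], "dr": [0, 0, 0], "jaw": 5}
    - {"slide": [0, 1, 21], "dr": [0, 0, 0], "jaw": 5}
    - {"slide": [0, 1, 23], "dr": [0, 0, 0], "jaw": 5}
    - {"slide": [0, 1, 25], "dr": [0, 0, 0], "jaw": 5}
    - {"slide": [0, 1, 27], "dr": [0, 0, 0], "jaw": 5}
    - {"slide": [0, 1, 28], "dr": [0, 0, 0], "jaw": 5}
    - {"slide": [0, 1, 28], "dr": [0, 0, 0], "jaw": 5}

```text
clock: 11.4
position: [468.5, -129.1, 244.8]
ee_rot: [0.708, -0.707, 0.001, -0.001]
contact_force: [0.4, 1.4, -1.9]
gripper_width: 19.0
grasp_force: 60.9
```

step_arm:
  motion:
    - {"slide": [0, 0, 1], "dr": [0, 0, 0], "jaw": 5}
    - {"slide": [0, 0, 2], "dr": [0, 0, 0], "jaw": 5}
    - {"slide": [0, 0, 3], "dr": [0, 0, 0], "jaw": 5}
    - {"slide": [0, 0, 4], "dr": [0, 0, 0], "jaw": 5}
    - {"slide": [0, 0, 5], "dr": [0, 0, 0], "jaw": 5}
    - {"slide": [0, 0, 6], "dr": [0, 0, 0], "jaw": 5}
    - {"slide": [0, 0, 6], "dr": [0, 0, 0], "jaw": 5}
    - {"slide": [0, 0, 6], "dr": [0, 0, 0], "jaw": 5}

```text
clock: 12.4
position: [468.5, -129.1, 238.6]
ee_rot: [0.708, -0.707, 0.001, -0.001]
contact_force: [1.2, 0.8, -0.8]
gripper_width: 19.0
grasp_force: 61.0
```

step_arm:
  motion:
    - {"slide": [0, 0, 1], "dr": [0, 0, 0], "jaw": 5}
    - {"slide": [0, 0, 2], "dr": [0, 0, 0], "jaw": 5}
    - {"slide": [0, 0, 3], "dr": [0, 0, 0], "jaw": 5}
    - {"slide": [0, 0, 4], "dr": [0, 0, 0], "jaw": 5}
    - {"slide": [0, 0, 4], "dr": [0, 0, 0], "jaw": 5}
    - {"slide": [0, 0, 4], "dr": [0, 0, 0], "jaw": 5}
    - {"slide": [0, 0, 4], "dr": [0, 0, 0], "jaw": 5}
    - {"slide": [0, 0, 4], "dr": [0, 0, 0], "jaw": 5}

```text
clock: 13.4
position: [468.5, -129.1, 234.6]
ee_rot: [0.708, -0.707, 0.001, -0.001]
contact_force: [-0.2, 0.5, -0.9]
gripper_width: 19.3
grasp_force: 61.0
```

step_arm:
  motion:
    - {"slide": [0, 0, 1], "dr": [0, 0, 0], "jaw": 5}
    - {"slide": [0, 0, 2], "dr": [0, 0, 0], "jaw": 5}
    - {"slide": [0, 0, 2], "dr": [0, 0, 0], "jaw": 5}
    - {"slide": [0, 0, 2], "dr": [0, 0, 0], "jaw": 5}
    - {"slide": [0, 0, 2], "dr": [0, 0, 0], "jaw": 5}
    - {"slide": [0, 0, 2], "dr": [0, 0, 0], "jaw": 5}
    - {"slide": [0, 0, 2], "dr": [0, 0, 0], "jaw": 5}
    - {"slide": [0, 0, 2], "dr": [0, 0, 0], "jaw": 5}

```text
clock: 14.4
position: [468.5, -129.1, 232.6]
ee_rot: [0.708, -0.707, 0.001, -0.001]
contact_force: [-0.6, 1.7, 0.5]
gripper_width: 18.6
grasp_force: 61.1
```

step_arm:
  motion:
    - {"slide": [0, 0, 1], "dr": [0, 0, 0], "jaw": 5}
    - {"slide": [0, 0, 1.5], "dr": [0, 0, 0], "jaw": 5}
    - {"slide": [0, 0, 1.5], "dr": [0, 0, 0], "jaw": 5}
    - {"slide": [0, 0, 1.5], "dr": [0, 0, 0], "jaw": 5}
    - {"slide": [0, 0, 1.5], "dr": [0, 0, 0], "jaw": 5}
    - {"slide": [0, 0, 1.5], "dr": [0, 0, 0], "jaw": 5}
    - {"slide": [0, 0, 1.5], "dr": [0, 0, 0], "jaw": 5}
    - {"slide": [0, 0, 1.5], "dr": [0, 0, 0], "jaw": 5}

```text
clock: 15.4
position: [468.5, -129.1, 231.1]
ee_rot: [0.708, -0.707, 0.001, -0.001]
contact_force: [1.8, 1.6, -0.3]
gripper_width: 19.0
grasp_force: 61.1
```

Run:
```python
from h import *
go([467.5,-129,249])
```

```text
t 15.4 pos [ 468.5 -129.1  231.1] F [ 1.8  1.6 -0.3] w 19.0
slide [ -0.1   0.9 -17.9] dr [0. 0. 0.]
```

step_arm:
  motion:
    - {"slide": [0, 0, 1], "dr": [0, 0, 0], "jaw": 5}
    - {"slide": [0, 0, 1.5], "dr": [0, 0, 0], "jaw": 5}
    - {"slide": [0, 0, 1.5], "dr": [0, 0, 0], "jaw": 5}
    - {"slide": [0, 0, 1.5], "dr": [0, 0, 0], "jaw": 5}
    - {"slide": [0, 0, 1.5], "dr": [0, 0, 0], "jaw": 5}
    - {"slide": [0, 0, 1.5], "dr": [0, 0, 0], "jaw": 5}
    - {"slide": [0, 0, 1.5], "dr": [0, 0, 0], "jaw": 5}
    - {"slide": [0, 0, 1.5], "dr": [0, 0, 0], "jaw": 5}

```text
clock: 16.4
position: [468.5, -129.0, 230.8]
ee_rot: [0.708, -0.706, 0.002, -0.001]
contact_force: [-1.1, 2.8, 5.5]
gripper_width: 19.0
grasp_force: 62.0
```

step_arm:
  motion:
    - {"slide": [0, 0, 1], "dr": [0, 0, 0], "jaw": 5}
    - {"slide": [0, 0, 1.5], "dr": [0, 0, 0], "jaw": 5}
    - {"slide": [0, 0, 1.5], "dr": [0, 0, 0], "jaw": 5}
    - {"slide": [0, 0, 1.5], "dr": [0, 0, 0], "jaw": 5}
    - {"slide": [0, 0, 1.5], "dr": [0, 0, 0], "jaw": 5}
    - {"slide": [0, 0, 1.5], "dr": [0, 0, 0], "jaw": 5}
    - {"slide": [0, 0, 1.5], "dr": [0, 0, 0], "jaw": 5}
    - {"slide": [0, 0, 1.5], "dr": [0, 0, 0], "jaw": 5}

```text
clock: 17.4
position: [468.6, -129.0, 229.8]
ee_rot: [0.708, -0.706, 0.002, -0.001]
contact_force: [-2.1, 4.9, 8.2]
gripper_width: 19.2
grasp_force: 62.4
```

step_arm:
  motion:
    - {"slide": [0, 0, -12], "dr": [0, 0, 0], "jaw": 5}
    - {"slide": [0, 0, -25], "dr": [0, 0, 0], "jaw": 5}
    - {"slide": [0, 0, -25], "dr": [0, 0, 0], "jaw": 5}
    - {"slide": [0, 0, -25], "dr": [0, 0, 0], "jaw": 5}
    - {"slide": [0, 0, 1], "dr": [0, 0, 0], "jaw": 5}
    - {"slide": [0, 0, 1], "dr": [0, 0, 0], "jaw": 5}
    - {"slide": [0, 0, 1], "dr": [0, 0, 0], "jaw": 5}
    - {"slide": [0, 0, 1], "dr": [0, 0, 0], "jaw": 5}

```text
clock: 18.4
position: [469.0, -129.4, 228.0]
ee_rot: [0.708, -0.706, 0.002, -0.001]
contact_force: [0.9, -1.4, 0.7]
gripper_width: 19.2
grasp_force: 61.1
```

step_arm:
  motion:
    - {"slide": [0, 0, 1], "dr": [0, 0, 0], "jaw": 5}
    - {"slide": [0, 0, 2], "dr": [0, 0, 0], "jaw": 5}
    - {"slide": [0, 0, 2], "dr": [0, 0, 0], "jaw": 5}
    - {"slide": [0, 0, 2], "dr": [0, 0, 0], "jaw": 5}
    - {"slide": [0, 0, 2], "dr": [0, 0, 0], "jaw": 5}
    - {"slide": [0, 0, 2], "dr": [0, 0, 0], "jaw": 5}
    - {"slide": [0, 0, 2], "dr": [0, 0, 0], "jaw": 5}
    - {"slide": [0, 0, 2], "dr": [0, 0, 0], "jaw": 5}

```text
clock: 19.4
position: [468.7, -129.1, 225.3]
ee_rot: [0.708, -0.707, 0.001, -0.001]
contact_force: [3.6, -2.6, 1.9]
gripper_width: 19.0
grasp_force: 61.4
```

step_arm:
  motion:
    - {"slide": [0, 0, 1], "dr": [0, 0, 0], "jaw": 5}
    - {"slide": [0, 0, 1.5], "dr": [0, 0, 0], "jaw": 5}
    - {"slide": [0, 0, 1.5], "dr": [0, 0, 0], "jaw": 5}
    - {"slide": [0, 0, 1.5], "dr": [0, 0, 0], "jaw": 5}
    - {"slide": [0, 0, 1.5], "dr": [0, 0, 0], "jaw": 5}
    - {"slide": [0, 0, 1.5], "dr": [0, 0, 0], "jaw": 5}
    - {"slide": [0, 0, 1.5], "dr": [0, 0, 0], "jaw": 5}
    - {"slide": [0, 0, 1.5], "dr": [0, 0, 0], "jaw": 5}

```text
clock: 20.4
position: [468.7, -129.1, 225.0]
ee_rot: [0.708, -0.706, 0.002, -0.001]
contact_force: [0.8, 0.9, 8.5]
gripper_width: 18.9
grasp_force: 62.4
```

step_arm:
  motion:
    - {"slide": [0, 0, -12], "dr": [0, 0, 0], "jaw": 5}
    - {"slide": [0, 0, -23], "dr": [0, 0, 0], "jaw": 5}
    - {"slide": [0, 0, -23], "dr": [0, 0, 0], "jaw": 5}
    - {"slide": [0, 0, -23], "dr": [0, 0, 0], "jaw": 5}
    - {"slide": [0, 0, 2], "dr": [0, 0, 0], "jaw": 5}
    - {"slide": [0, 0, 2], "dr": [0, 0, 0], "jaw": 5}
    - {"slide": [0, 0, 2], "dr": [0, 0, 0], "jaw": 5}
    - {"slide": [0, 0, 2], "dr": [0, 0, 0], "jaw": 5}

```text
clock: 21.4
position: [468.8, -129.2, 222.3]
ee_rot: [0.708, -0.707, 0.002, -0.001]
contact_force: [1.3, -1.0, 1.4]
gripper_width: 19.4
grasp_force: 61.2
```

step_arm:
  motion:
    - {"slide": [0, 0, 1], "dr": [0, 0, 0], "jaw": 5}
    - {"slide": [0, 0, 1.5], "dr": [0, 0, 0], "jaw": 5}
    - {"slide": [0, 0, 1.5], "dr": [0, 0, 0], "jaw": 5}
    - {"slide": [0, 0, 1.5], "dr": [0, 0, 0], "jaw": 5}
    - {"slide": [0, 0, 1.5], "dr": [0, 0, 0], "jaw": 5}
    - {"slide": [0, 0, 1.5], "dr": [0, 0, 0], "jaw": 5}
    - {"slide": [0, 0, 1.5], "dr": [0, 0, 0], "jaw": 5}
    - {"slide": [0, 0, 1.5], "dr": [0, 0, 0], "jaw": 5}

```text
clock: 22.4
position: [468.5, -129.1, 220.1]
ee_rot: [0.708, -0.707, 0.001, -0.001]
contact_force: [1.8, -1.4, 1.4]
gripper_width: 19.0
grasp_force: 61.3
```

step_arm:
  motion:
    - {"slide": [0, 0, 1], "dr": [0, 0, 0], "jaw": 5}
    - {"slide": [0, 0, 1.5], "dr": [0, 0, 0], "jaw": 5}
    - {"slide": [0, 0, 1.5], "dr": [0, 0, 0], "jaw": 5}
    - {"slide": [0, 0, 1.5], "dr": [0, 0, 0], "jaw": 5}
    - {"slide": [0, 0, 1.5], "dr": [0, 0, 0], "jaw": 5}
    - {"slide": [0, 0, 1.5], "dr": [0, 0, 0], "jaw": 5}
    - {"slide": [0, 0, 1.5], "dr": [0, 0, 0], "jaw": 5}
    - {"slide": [0, 0, 1.5], "dr": [0, 0, 0], "jaw": 5}

```text
clock: 23.4
position: [468.6, -129.0, 219.6]
ee_rot: [0.708, -0.707, 0.001, -0.001]
contact_force: [-0.0, 0.5, 6.3]
gripper_width: 19.4
grasp_force: 62.1
```

step_arm:
  motion:
    - {"slide": [0, 0, -12], "dr": [0, 0, 0], "jaw": 5}
    - {"slide": [0, 0, -23], "dr": [0, 0, 0], "jaw": 5}
    - {"slide": [0, 0, -23], "dr": [0, 0, 0], "jaw": 5}
    - {"slide": [0, 0, -23], "dr": [0, 0, 0], "jaw": 5}
    - {"slide": [0, 0, 1.5], "dr": [0, 0, 0], "jaw": 5}
    - {"slide": [0, 0, 1.5], "dr": [0, 0, 0], "jaw": 5}
    - {"slide": [0, 0, 1.5], "dr": [0, 0, 0], "jaw": 5}
    - {"slide": [0, 0, 1.5], "dr": [0, 0, 0], "jaw": 5}

```text
clock: 24.4
position: [468.8, -129.3, 217.8]
ee_rot: [0.708, -0.707, 0.002, -0.001]
contact_force: [1.9, -1.0, 1.7]
gripper_width: 18.8
grasp_force: 61.3
```

step_arm:
  motion:
    - {"slide": [0, 0, 0.5], "dr": [0, 0, 0], "jaw": 5}
    - {"slide": [0, 0, 1], "dr": [0, 0, 0], "jaw": 5}
    - {"slide": [0, 0, 1.5], "dr": [0, 0, 0], "jaw": 5}
    - {"slide": [0, 0, 1.5], "dr": [0, 0, 0], "jaw": 5}
    - {"slide": [0, 0, 1.5], "dr": [0, 0, 0], "jaw": 5}
    - {"slide": [0, 0, 1.5], "dr": [0, 0, 0], "jaw": 5}
    - {"slide": [0, 0, 1.5], "dr": [0, 0, 0], "jaw": 5}
    - {"slide": [0, 0, 1.5], "dr": [0, 0, 0], "jaw": 5}

```text
clock: 25.4
position: [468.5, -129.1, 215.6]
ee_rot: [0.708, -0.707, 0.001, -0.001]
contact_force: [2.5, -2.3, 1.9]
gripper_width: 18.7
grasp_force: 61.4
```

step_arm:
  motion:
    - {"slide": [0, 0, 0.5], "dr": [0, 0, 0], "jaw": 5}
    - {"slide": [0, 0, 0.8], "dr": [0, 0, 0], "jaw": 5}
    - {"slide": [0, 0, 0.8], "dr": [0, 0, 0], "jaw": 5}
    - {"slide": [0, 0, 0.8], "dr": [0, 0, 0], "jaw": 5}
    - {"slide": [0, 0, 0.8], "dr": [0, 0, 0], "jaw": 5}
    - {"slide": [0, 0, 0.8], "dr": [0, 0, 0], "jaw": 5}
    - {"slide": [0, 0, 0.8], "dr": [0, 0, 0], "jaw": 5}
    - {"slide": [0, 0, 0.8], "dr": [0, 0, 0], "jaw": 5}

```text
clock: 26.4
position: [468.6, -129.0, 215.2]
ee_rot: [0.708, -0.707, 0.001, -0.001]
contact_force: [2.1, -1.2, 4.8]
gripper_width: 19.0
grasp_force: 61.8
```

Run:
```python
from h import *
go([559.2,143,300],ori(-1.494))
```

```text
t 26.4 pos [ 468.6 -129.   215.2] F [ 2.1 -1.2  4.8] w 19.0
slide [-271.8  -91.3  -84.7] dr [-0.022 -0.005 -0.539]
```

step_arm:
  motion:
    - {"slide": [0, 0, -40], "dr": [0, 0, 0], "jaw": 5}
    - {"slide": [0, 0, -80], "dr": [0, 0, 0], "jaw": 5}
    - {"slide": [-50, -15, -85], "dr": [0, 0, -0.2], "jaw": 5}
    - {"slide": [-105, -35, -85], "dr": [0, 0, -0.54], "jaw": 5}
    - {"slide": [-160, -55, -85], "dr": [0, 0, -0.54], "jaw": 5}
    - {"slide": [-215, -75, -85], "dr": [0, 0, -0.54], "jaw": 5}
    - {"slide": [-272, -91, -85], "dr": [0, 0, -0.54], "jaw": 5}
    - {"slide": [-272, -91, -85], "dr": [0, 0, -0.54], "jaw": 5}

```text
clock: 27.4
position: [556.7, 146.7, 294.8]
ee_rot: [0.735, -0.678, -0.002, 0.003]
contact_force: [-0.6, -1.3, -4.6]
gripper_width: 19.1
grasp_force: 60.5
```

Run:
```python
from h import *
go([559.2,143,23],ori(-1.494))
```

```text
t 27.4 pos [556.7 146.7 294.8] F [-0.6 -1.3 -4.6] w 19.1
slide [  3.6  -4.4 271.8] dr [ 0.058 -0.006  0.022]
```

step_arm:
  motion:
    - {"slide": [0, 0, 0], "dr": [0, 0, 0], "jaw": 5}
    - {"slide": [0, 0, 45], "dr": [0, 0, 0], "jaw": 5}
    - {"slide": [0, 0, 90], "dr": [0, 0, 0], "jaw": 5}
    - {"slide": [0, 0, 135], "dr": [0, 0, 0], "jaw": 5}
    - {"slide": [0, 0, 180], "dr": [0, 0, 0], "jaw": 5}
    - {"slide": [0, 0, 210], "dr": [0, 0, 0], "jaw": 5}
    - {"slide": [0, 0, 220], "dr": [0, 0, 0], "jaw": 5}
    - {"slide": [0, 0, 220], "dr": [0, 0, 0], "jaw": 5}

```text
clock: 28.4
position: [559.1, 142.1, 79.8]
ee_rot: [0.733, -0.68, 0.001, -0.0]
contact_force: [-0.1, 0.5, -3.4]
gripper_width: 19.2
grasp_force: 60.4
```

Run:
```python
from h import *
go([559.3,143,23],ori(-1.494))
```

```text
t 28.4 pos [559.1 142.1  79.8] F [-0.1  0.5 -3.4] w 19.2
slide [-1.  -0.2 56.8] dr [-0.01  -0.009 -0.008]
```

step_arm:
  motion:
    - {"slide": [-1, 0, 20], "dr": [0, 0, 0], "jaw": 5}
    - {"slide": [-1, 0, 40], "dr": [0, 0, 0], "jaw": 5}
    - {"slide": [-1, 0, 52], "dr": [0, 0, 0], "jaw": 5}
    - {"slide": [-1, 0, 57.5], "dr": [0, 0, 0], "jaw": 5}
    - {"slide": [-1, 0, 57.5], "dr": [0, 0, 0], "jaw": 5}
    - {"slide": [-1, 0, 57.5], "dr": [0, 0, 0], "jaw": 50}
    - {"slide": [-1, 0, 57.5], "dr": [0, 0, 0], "jaw": 50}
    - {"slide": [-1, 0, 57.5], "dr": [0, 0, 0], "jaw": 50}

```text
clock: 29.4
position: [560.0, 144.2, 23.2]
ee_rot: [0.734, -0.679, 0.001, -0.001]
contact_force: [-0.6, 0.0, -0.1]
gripper_width: 50.1
grasp_force: 0.0
```

step_arm:
  motion:
    - {"slide": [0, 0, 0], "dr": [0, 0, 0], "jaw": 50}
    - {"slide": [0, 0, -25], "dr": [0, 0, 0], "jaw": 50}
    - {"slide": [0, 0, -51], "dr": [0, 0, 0], "jaw": 50}
    - {"slide": [0, 0, -51], "dr": [0, 0, 0], "jaw": 50}
    - {"slide": [0, 0, -51], "dr": [0, 0, 0], "jaw": 50}
    - {"slide": [0, 0, -51], "dr": [0, 0, 0], "jaw": 50}
    - {"slide": [0, 0, -51], "dr": [0, 0, 0], "jaw": 50}
    - {"slide": [0, 0, -51], "dr": [0, 0, 0], "jaw": 50}

```text
clock: 30.4
position: [559.1, 143.9, 72.9]
ee_rot: [0.734, -0.679, 0.001, -0.0]
contact_force: [0.0, 0.4, 0.1]
gripper_width: 49.9
grasp_force: 0.0
```

Run:
```python
from h import *
import cv2
s=arm.read_state(); im=optics.get_image("wrist"); old=cv2.imread("pics/w2.png"); cv2.imwrite("pics/w5.png",im)
# dark mallet head blob + handle column, old vs new
for i in(old,im):
    m=(i[60:240,150:350].max(2)<50).astype(np.uint8); n,l,st,c=cv2.connectedComponentsWithStats(m); k=1+st[1:,4].argmax(); print(st[k],c[k]+[150,60])
print(np.abs(old[200:380,200:310].astype(int)-im[200:380,200:310]).mean(), arm.read_state()["position"])
go([466,-109.5,136.4],ori(-np.pi/2,np.radians(73)))
```

```text
[  39   35  110  111 9397] [243.73353198 150.61562201]
[  53   26  111  113 9533] [258.18420224 142.42400084]
8.891835016835017 [559.20182274 143.90090348  73.02614037]
t 30.45 pos [559.2 143.9  73. ] F [-0.3  0.2  0.5] w 49.8
slide [245.6 112.2 -63.4] dr [-0.362  9.114  0.465]
```

step_arm:
  motion:
    - {"slide": [0, 0, -55], "dr": [0, 0, 0], "jaw": 50}
    - {"slide": [0, 0, -110], "dr": [0, 0.3, 0], "jaw": 30}
    - {"slide": [40, 20, -130], "dr": [0, 1.5, 0], "jaw": 0}
    - {"slide": [80, 40, -130], "dr": [-0.1, 2.8, 0.1], "jaw": 0}
    - {"slide": [130, 60, -130], "dr": [-0.2, 4.1, 0.2], "jaw": 0}
    - {"slide": [180, 85, -120], "dr": [-0.3, 5.4, 0.3], "jaw": 0}
    - {"slide": [215, 100, -100], "dr": [-0.36, 6.7, 0.4], "jaw": 0}
    - {"slide": [235, 112, -80], "dr": [-0.36, 8, 0.46], "jaw": 0}

```text
clock: 31.45
position: [465.1, -99.8, 153.5]
ee_rot: [0.599, -0.598, 0.376, 0.377]
contact_force: [1.8, 0.4, -1.2]
gripper_width: -0.1
grasp_force: 0.0
```

Run:
```python
from h import *
go([466.1,-109.5,136.4],ori(-np.pi/2,np.radians(73)))
```

```text
t 31.45 pos [465.1 -99.8 153.5] F [ 1.8  0.4 -1.2] w -0.1
slide [-11.2  -1.   16.2] dr [0.005 1.087 0.02 ]
```

step_arm:
  motion:
    - {"slide": [-11, -1, 13], "dr": [0, 1.05, 0.02], "jaw": 0}
    - {"slide": [-11, -1, 13], "dr": [0, 1.05, 0.02], "jaw": 0}
    - {"slide": [-11, -1, 13], "dr": [0, 1.05, 0.02], "jaw": 0}
    - {"slide": [-11, -1, 13], "dr": [0, 1.05, 0.02], "jaw": 0}
    - {"slide": [-11, -1, 13], "dr": [0, 1.05, 0.02], "jaw": 0}
    - {"slide": [-11, -1, 13], "dr": [0, 1.05, 0.02], "jaw": 0}
    - {"slide": [-11, -1, 13], "dr": [0, 1.05, 0.02], "jaw": 0}
    - {"slide": [-11, -1, 13], "dr": [0, 1.05, 0.02], "jaw": 0}

```text
clock: 32.45
position: [466.4, -105.8, 137.8]
ee_rot: [0.571, -0.57, 0.417, 0.419]
contact_force: [0.2, 0.2, 0.3]
gripper_width: 0.1
grasp_force: 0.0
```

Run:
```python
from h import *
import cv2
s=arm.read_state(); im=optics.get_image("wrist"); cv2.imwrite("pics/w6.png",im)
go([466.1,-109.5,136.4],ori(-np.pi/2,np.radians(73)))
old=cv2.imread("pics/w0.png")
pose=(s["position"],s["ee_rot"])
x,y,zr=468.6,-185,118.5
print("rim ctr/front/back, cork front/back at flush, front & back 4mm sunk", projw(pose,[[x,y,zr],[x,y+13.6,zr],[x,y-13.6,zr],[x,y+8.5,zr],[x,y-8.5,zr]]).round(1).tolist())
for n,i in(("old",old),("new",im)):
    print(n)
    for v in range(165,218): print(v,*(f"{b},{g},{r}" for b,g,r in i[v,[250,257,264]]))
```

```text
t 32.5 pos [ 466.4 -105.8  137.7] F [0.7 0.9 0.1] w 0.4
slide [-0.1  0.3  3.9] dr [0.014 0.065 0.018]
rim ctr/front/back, cork front/back at flush, front & back 4mm sunk [[257.1, 196.3], [257.0, 208.2], [257.2, 185.5], [257.0, 203.6], [257.1, 189.4]]
old
165 74,138,102 56,120,37 53,106,59
166 122,160,132 57,121,36 47,105,36
167 131,165,137 58,123,35 49,105,36
168 98,145,96 59,126,38 50,104,34
169 65,130,53 59,128,36 50,103,31
170 58,130,49 65,133,44 50,102,29
171 102,151,102 76,136,65 52,101,32
172 161,188,170 73,116,82 51,101,37
173 160,183,176 47,75,79 45,85,55
174 102,123,123 35,55,76 39,65,73
175 42,62,77 35,56,77 35,56,77
176 30,51,72 38,59,79 35,56,77
177 33,53,74 37,58,77 36,55,76
178 33,53,74 36,58,78 35,54,74
179 34,53,72 35,56,78 35,55,76
180 31,53,72 34,57,76 36,56,75
181 33,53,71 36,57,77 36,57,76
182 33,53,72 37,57,76 34,56,76
183 34,54,72 36,55,75 36,57,77
184 33,54,72 34,56,74 36,56,76
185 33,52,70 35,57,76 35,54,74
186 34,52,71 35,56,75 33,54,73
187 30,51,69 35,57,75 33,54,73
188 32,52,72 37,57,79 36,56,75
189 34,54,73 37,62,83 34,56,75
190 36,56,76 40,62,86 36,56,76

[... 1917 characters left out ...]
75
196 33,52,71 36,57,77 34,54,74
197 32,53,71 36,57,77 35,55,74
198 33,53,71 33,55,75 32,53,73
199 31,50,70 33,55,75 30,51,74
200 32,50,72 35,54,75 40,63,82
201 44,78,72 34,51,76 58,100,85
202 72,126,72 42,71,76 79,137,78
203 85,146,71 69,121,73 88,150,73
204 86,146,69 85,146,72 90,151,75
205 78,132,64 90,150,75 83,139,69
206 67,116,57 83,139,71 71,122,60
207 50,88,43 72,120,61 57,98,47
208 40,71,33 55,94,47 47,83,39
209 40,69,33 45,78,40 43,79,35
210 41,70,32 43,74,35 45,81,36
211 41,69,34 43,74,33 44,80,36
212 39,67,31 45,77,39 46,80,37
213 38,66,31 43,75,35 45,79,38
214 37,66,29 43,74,35 45,77,37
215 39,67,33 41,73,35 43,77,35
216 37,66,35 40,72,35 43,77,43
217 38,67,39 42,71,39 44,78,44
```

```bash
python3 -c "
from bench import arm
print(arm.job_done())"
```

```text
the job is handed in; nothing more can be done
None
```

The job is handed in: after three mallet blows, the wrist camera showed the cork flush to within about 0.5 mm. The mallet is back in the open case. I kept clear of the glass, finished bottle and packet but did not check them afterwards, and no verdict came back.

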